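# Dock the brewing card and hold the clip open over it

### The arm

A 6-joint arm with a two-finger parallel gripper is mounted at the origin on the work surface. World frame = base frame: x ahead of the robot, y to its left, z up, the work surface at z = 0. Lengths are in mm, angles in rad, forces in N, time in s.
With the tool pointing down it reaches from about 350 to 950 mm from the base axis. Payload 17.4 kg.
Tool frame: the origin (TCP) lies on the centre line of the jaws, within the pads' length; the fingertips stand 22 mm ahead of it and the grasp point (between the pads) lies 3 mm ahead of it; z points along the fingers, y is the direction in which the jaws open and shut (so a half turn about z gives the same grasp; the last joint's range is limited). The gripper opens to 93 mm and grips with 3 to 60 N. Pads are 15 mm wide; open, the fingers measure 128 mm over their backs; the gripper's body (75 mm by 188 mm) begins 65 mm behind the grasp point.
Start: joints at [-1.191, 0.116, 1.442, -0, 1.584, -0.038], TCP at [273.873, -616.949, 240.646] pointing down, gripper open.
Joint ranges: [-2.83, 2.83], [-0.83, 2.19], [0.07, 2.5], [-1.14, 4.28], [0.01, 3], [-2.97, 2.97]. Speed limits (rad/s): [1.89, 1.89, 2.22, 3.14, 3.14, 3.14].

### API

Orientations are given as a 3x3 rotation matrix whose columns are the frame's x, y, z axes.
In Python, from cell import get_obs, imaging, r gives the robot as it stands.
- The arm moves only by the tool carry_out, never from a script. Its argument "series" is a list of rows, each an object of numbers: "fingers": the closure, from 0 (fully open) to 1 (shut); "dx", "dy", "dz": the shift along the tool's x, y, z in mm; "ax", "ay", "az": the turn, a rotation vector about the tool's x, y, z in units of 6 degrees (1.0 is 6 degrees). A call has 1 to 5 rows; each row is the pose to reach, as a shift and turn from the pose commanded when the call began, along the tool's axes at that moment; what a row does not reach only later rows make up. A row lasts 1/8 s, in which the tool goes at most 62.5 mm and 10.7 degrees, less where a joint would pass 70% of its speed; a pose out of reach is approached as far as the arm can. A call with a gripper value outside its range is refused whole. The fingers move at their own pace and stop on an object; "grip_force" is the grip in N (left out, the last holds). Time passes only in rows, so rows that repeat a pose let the fingers close. It gives the time, the measured TCP pose, the force and the opening at its end, in the units of the state.
- get_obs(): the state, without advancing time (a new reading comes with each control period).
- imaging.get_image(name): name is "side" or "top" or "wrist"; returns (picture, depth): 480x640x3 uint8, blue, green, red; 480x640 float32, mm along the optical axis (not along the pixel's ray), 0 where there is no reading.
- imaging.calibration(name): a dict with "K" (3x3 intrinsics, pixels), "rvec" (rotation vector, rad) and "tvec" (3), from world to camera coordinates, as OpenCV has them. Camera axes: x right, y down, z forward; pixel columns grow to the right and rows downward; lengths in mm; the calibration is good to about 2 mm. The wrist camera is an equidistant fisheye: a pixel r from the principal point sees the ray r / f radians off the axis. A picture is of the moment at which its call begins: read the wrist's pose just before it. calibration takes no time and is no camera call; for the wrist camera it gives the pose at the moment of the call.
- r.hand_in(): hands the job in, once; it reports no verdict.
Trained networks look in the newest picture that a camera, given by its name, has taken for a name from the list of things; names that differ only in an ending like _2 or _b are one class to them, and where a whole thing is asked for, a point or a joint stands for the part that bears it (a point fixed in the world has none). Each returns a list of dicts, best first, with "conf" (0 to 1); they miss things now and then, are a little off and sometimes report something else, mostly with a low value. They report only what shows in the picture. A call takes as long as a camera call. They do not tell look-alikes from the thing itself.
- imaging.look_for(camera, query): "box" ([left, top, right, bottom] in pixels, round what is visible of it).
- imaging.silhouettes(camera, query): "pixels" (480x640 bool, what is visible of it) and "box" ([left, top, right, bottom] in pixels, round what is visible of it).
The state is a dict: "time_s": time; "joints": joint angles; "joint_velocities": joint speeds; "joint_efforts": joint torques, N m; "ee_pos": TCP position; "tcp_rot": TCP orientation; "ft_force": force on the tool from outside, world axes, zero at the start; "moment": the same for the moment, N m; "opening": finger opening in mm.
Only numpy, scipy, OpenCV 4.12 (cv2) and the standard library are available. Lean on these libraries where they do the work, as an engineer would, in place of code of your own. Each camera call takes 0.05 s, during which the arm holds its last target.

### The job

Set the brewing-card stand into the pocket of the blue plate, fully home and square, and let go of it. Then take the orange spring clip off its rail by its two tails, squeeze it wide open and bring it down over the middle of the card's top edge, so that one jaw stands well down on each side of the card without touching it, ready for a note to be tucked in; finish while still holding it open there. Leave the tea things around where they stand.

Things in the scene. Friction and masses are not known exactly. Their poses are not given: they have to be found in the camera images.
- card: Brewing-card stand, loose, about 0.25 kg: dark wooden base block 50 (x) x 80 (y) x 14 mm (z) with a stiff upright white card 8 mm thick (x) x 80 mm wide (y) standing on its middle, printed with green and grey bars; whole stand 110 mm high. Origin: centre of the base's underside; z up, x is the card's thickness direction. Alike both ways round. Starts on the table.
- card_top (a point): Middle of the card's top edge, 110 mm above the stand's underside.
- dock: Blue painted steel plate fixed to the table, 100 (x) x 130 (y) x 16 mm high, with one rectangular pocket in its middle, 54 (x) x 84 mm (y), 8 mm deep, with square edges that give no lead-in: it takes the card stand's base with its x along the plate's x (either way round). Origin: centre of the underside, z up.
- dock_hole0 (a point): Centre of the pocket's mouth, level with the plate's top (16 mm above the table); the pocket's floor lies 8 mm lower.
- rail: Fixed clip rail: wooden base 70 (x) x 90 (y) x 12 mm with an upright aluminium strip 5 mm thick (x), 60 mm wide (y), its top edge 75 mm above the table. The clip is parked astride that top edge. Origin: centre of the underside, z up, x across the strip.
- clip: Orange spring clip, loose, about 80 g, parked tails up, jaws down. Origin: centre of the hinge barrel (12 x 30 x 16 mm; its underside, 8 mm below, rests on the rail's top edge). z up through the tails, y along the hinge, x across the jaws (across the rail strip). Arms 34 mm wide (y), 5 mm thick; jaws reach 40 mm below the origin, tails 42 mm above. Pressing the tails together along x opens it.
- tail_end_a (a point): Top end of the tail on the clip's +x side. At rest the tails splay to 54 mm over their outer faces at the ends; fully pressed they are parallel, 25 mm over the outer faces (a stop).
- tail_end_b (a point): Top end of the tail on the clip's -x side. Pressing at the tail ends takes about 5 N to start and 10 N at the stop, in proportion more nearer the hinge; the arms move together as if geared and spring shut when let go.
- clip_arm_a (a joint): Opening angle of the clip arm on the clip's +x side: 0 closed, 0.35 rad fully open.
- clip_arm_b (a joint): Opening angle of the clip arm on the clip's -x side: 0 closed, 0.35 rad fully open.
- jaw_tip_a (a point): Inner edge of the lower end of the jaw on the clip's +x side, mid-width. The jaws are 6 mm apart inside at rest; fully open 34 mm at the tips, narrowing towards the hinge: 20 mm at 20 mm and 12 mm at 10 mm below the clip's origin.
- jaw_tip_b (a point): Inner edge of the lower end of the jaw on the clip's -x side, mid-width.
- susan: Fixed lazy Susan (260 mm across, top 74 mm above the table) on a green steel shelf bracket with a 200 mm high upright plate, at the left side. Origin: on the table below its centre.
- gourd: Wooden mate gourd with a metal drinking straw, 80 mm across, 90 mm high (150 mm with the straw), loose on the lazy Susan; leave alone. Origin: centre of the underside.
- pot: Red lidded pot, 90 mm across, 97 mm high, loose on the lazy Susan; leave alone. Origin: centre of the underside.
- canister: Stainless canister with a push-button lid, 74 mm across, 102 mm high, loose on the lazy Susan; leave alone. Origin: centre of the underside.
- mug: Blue mug, 80 mm across, 90 mm high, on the table; leave alone. Origin: centre of the underside.
- jar: Amber jar, 64 mm across, 85 mm high, on the table; leave alone. Origin: centre of the underside.
- spoon: Spoon lying on the table; leave alone. Origin near its middle.
- kettle: Fixed steel kettle on its base, 170 mm across, 220 mm high, at the right side. Origin: centre of the underside.
Not all that is in view belongs to the job. Leave any purple or turquoise look-alike of the card alone.

How it is judged:
By the outcome, as a careful person would: the job done as asked, in the order asked, and still so for the second after the job is handed in, while the arm keeps its last pose, push and grip.
It also fails if it takes over 64 s, if anything falls off the work surface, if the arm or the gripper's body presses on something with over 40 N, if the wrist force passes 120 N, or if a joint passes its speed limit or range.

## Working session

There is one attempt and no reset: what is moved stays moved. The work goes in short steps, Python scripts to look and compute and a tool call to move; the robot and the scene stay as the last step left them, time stands still between calls to the robot, and variables do not carry over. Pictures are saved under pics/ and viewed, and the job is handed in when it is done.

Besides the shell and the picture viewer there is one more tool, called after "Emit:" by a JSON object that holds its "fn" and its "kwargs". carry_out: Moves the arm, as the interface text tells. Its arguments: {"type":"object","properties":{"series":{"type":"array","items":{"type":"object","properties":{"fingers":{"type":"number"},"dx":{"type":"number"},"dy":{"type":"number"},"dz":{"type":"number"},"ax":{"type":"number"},"ay":{"type":"number"},"az":{"type":"number"}}}},"grip_force":{"type":"number"}},"required":["series"]}

```bash
ls; mkdir -p pics; python3 - <<'E'
from cell import get_obs, imaging, r
import cv2,numpy as np
for n in ["side","top"]:
    p,d=imaging.get_image(n); cv2.imwrite(f"pics/{n}0.png",p); np.save(f"{n}0.npy",d)
    c=imaging.calibration(n); print(n,c)
    for q in ["card","dock","rail","clip"]:
        print(q,[(x["conf"],np.round(x["box"])) for x in imaging.look_for(n,q)])
print(get_obs())
E
```

```text
pics
side {'K': array([[575.98465115,   0.        , 316.55472422],
       [  0.        , 575.98465115, 243.31615165],
       [  0.        ,   0.        ,   1.        ]]), 'rvec': array([ 2.11909372e+00, -5.93016529e-02, -1.83973593e-03]), 'tvec': array([-546.80060088,  117.99952673, 1611.22061707])}
card [(0.89, array([279., 282., 305., 340.])), (0.85, array([230., 286., 254., 341.])), (0.85, array([335., 290., 364., 336.])), (0.69, array([240., 323., 275., 379.])), (0.66, array([305., 316., 332., 359.]))]
dock [(0.68, array([294., 264., 336., 297.])), (0.48, array([279., 284., 303., 337.])), (0.47, array([274., 159., 298., 188.])), (0.23, array([356., 211., 379., 243.]))]
rail [(0.57, array([297., 220., 324., 248.])), (0.29, array([276., 281., 304., 339.]))]
clip [(0.65, array([289., 146., 316., 179.])), (0.51, array([299., 202., 315., 229.])), (0.33, array([294., 263., 332., 296.]))]
top {'K': array([[435.01052508,   0.        , 316.18547423],
       [  0.        , 435.01052508, 242.53769726],
       [  0.        ,   0.        ,   1.        ]]), 'rvec': array([ 2.17211408, -2.16939
[... 572 characters left out ...]
05,
        1.58401084e+00, -3.78086627e-02]), 'joint_velocities': array([-0.00026937, -0.00104933, -0.00059501, -0.00148312, -0.00218881,
       -0.00035672]), 'joint_efforts': array([ 3.70923260e-05, -7.20429182e+01, -6.22341013e+01,  7.79739744e-02,
        1.85891229e-02, -2.17312777e-05]), 'ee_pos': array([ 273.87169104, -616.92659946,  240.62203466]), 'tcp_rot': array([[ 9.13979895e-01,  4.05759475e-01, -9.12101603e-06],
       [ 4.05759474e-01, -9.13979893e-01,  5.85595153e-05],
       [ 1.54246529e-05, -5.72231583e-05, -9.99999998e-01]]), 'ft_force': array([ 0.47929337, -0.37038572,  0.05184245]), 'moment': array([-0.02055306,  0.01923973,  0.03339045]), 'opening': 93.09685177310472}
```

View pics/top0.png

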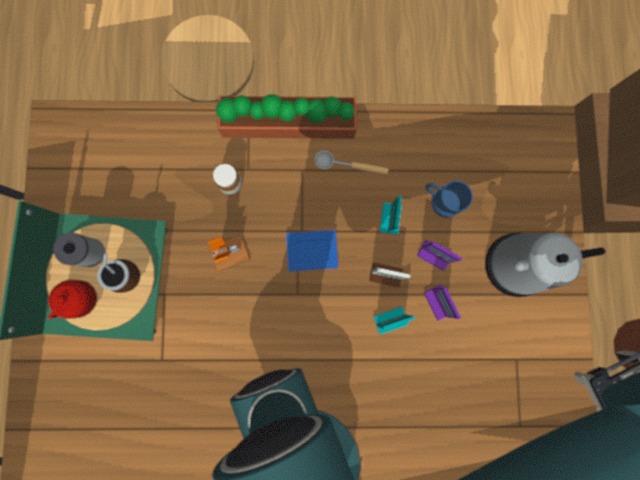

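View pics/side0.png

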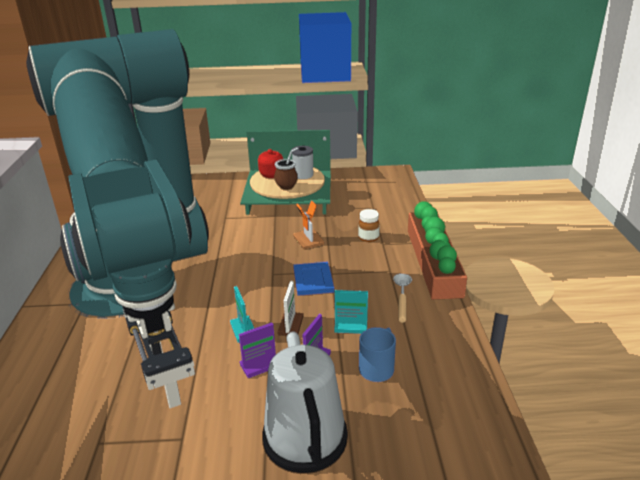

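```bash
python3 - <<'E'
import cv2
p=cv2.imread("pics/top0.png"); cv2.imwrite("pics/top0z.png",cv2.resize(p[190:345,195:475],None,fx=2.8,fy=2.8,interpolation=cv2.INTER_CUBIC))
p=cv2.imread("pics/side0.png"); cv2.imwrite("pics/side0z.png",cv2.resize(p[190:390,210:400],None,fx=2.9,fy=2.9,interpolation=cv2.INTER_CUBIC))
E
```

```text
(no output)
```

View pics/top0z.png

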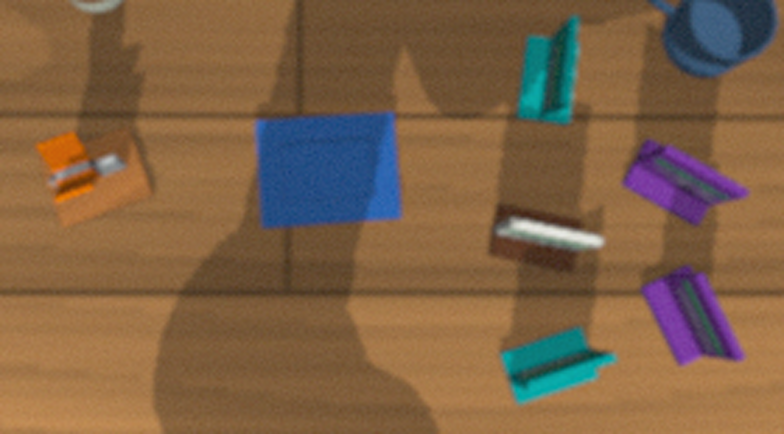

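View pics/side0z.png

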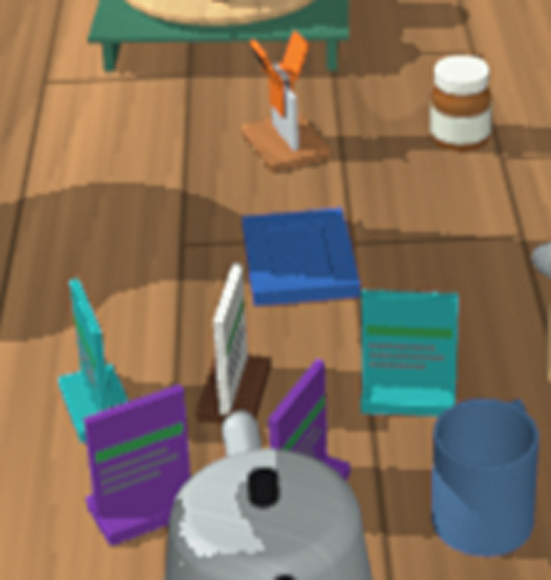

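```bash
cat > h.py <<'E'
import numpy as np,cv2
from cell import get_obs, imaging, r
def cam(n):
    c=imaging.calibration(n); R=cv2.Rodrigues(np.asarray(c["rvec"],float))[0]; return c["K"],R,np.asarray(c["tvec"],float)
def bp(n,uv,z,c=None):
    "backproject pixels (N,2) with z-depth (N)"
    K,R,t=c or cam(n); uv=np.atleast_2d(uv).astype(float); z=np.atleast_1d(z)
    x=(uv[:,0]-K[0,2])/K[0,0]; y=(uv[:,1]-K[1,2])/K[1,1]
    if n=="wrist":
        rr=np.hypot(x,y); s=np.where(rr>1e-9,np.tan(rr)/np.maximum(rr,1e-9),1); x,y=x*s,y*s
    P=np.c_[x*z,y*z,z]
    return (P-t)@R
def cloud(n,d,c=None):
    v,u=np.mgrid[:480,:640]; P=bp(n,np.c_[u.ravel(),v.ravel()],d.ravel(),c).reshape(480,640,3)
    P[d<=0]=np.nan; return P
def ray(n,uv,zw,c=None):
    "intersect with world plane z=zw"
    K,R,t=c or cam(n); P=bp(n,uv,np.ones(len(np.atleast_2d(uv))),(K,R,t)); C=-R.T@t
    D=P-C; return C+D*((zw-C[2])/D[:,2])[:,None]
def proj(n,P,c=None):
    K,R,t=c or cam(n); q=np.atleast_2d(P)@R.T+t
    if n=="wrist":
        h=np.hypot(q[:,0],q[:,1]); th=np.arctan2(h,q[:,2]); s=th/np.maximum(h,1e-9); x,y=q[:,0]*s,q[:,1]*s
    else: x,y=q[:,0]/q[:,2],q[:,1]/q[:,2]
    return np.c_[x*K[0,0]+K[0,2],y*K[1,1]+K[1,2]]
def tool(Pw):
    "world point -> shift in tool axes from TCP"
    o=get_obs(); return (np.asarray(Pw)-o["ee_pos"])@o["tcp_rot"]
E
python3 - <<'E'
from h import *
d=np.load("top0.npy"); P=cloud("top",d); 
for nm,(u0,v0,u1,v1),zlo in [("card",(368,258,412,292),60),("cardbase",(368,258,412,292),6),("dock",(282,225,342,275),8),("rail",(203,233,252,272),6),("clip",(203,233,252,272),80)]:
    Q=P[v0:v1,u0:u1].reshape(-1,3); Q=Q[Q[:,2]>zlo]; 
    rc=cv2.minAreaRect(Q[:,:2].astype(np.float32)); print(nm,len(Q),Q.mean(0).round(1),np.nanmax(Q[:,2]),rc)
T=P[300:,:][:40,320:360].reshape(-1,3); print(np.nanmedian(P[300:330,480:560,2]),np.nanmedian(P[330:350,100:200,2]))
for n,uv in [("mug",(452,199)),("jar",(226,180)),("spoon",(350,163))]: print(n,P[uv[1],uv[0]])
c=imaging.calibration("wrist"); print(c); o=get_obs(); R=cv2.Rodrigues(c["rvec"])[0]; C=-R.T@c["tvec"]; print("cam in tool",(C-o["ee_pos"])@o["tcp_rot"], (R@o["tcp_rot"]).round(3))
E
```

```text
card 181 [ 473.7 -207.5  101.2] 115.5268686365273 ((474.3193054199219, -209.22015380859375), (79.81908416748047, 8.537628173828125), 78.02920532226562)
cardbase 636 [ 472.7 -207.8   41. ] 115.5268686365273 ((473.5595703125, -217.85906982421875), (99.18313598632812, 55.051048278808594), 84.0186538696289)
dock 1628 [537.7 -15.5  15.1] 22.77412062972609 ((538.0361328125, -15.696250915527344), (100.55970764160156, 130.29681396484375), 4.201523780822754)
rail 1008 [529.6 196.7  44.8] 127.5211172926128 ((542.15576171875, 203.02215576171875), (93.04673767089844, 102.96601867675781), 20.950571060180664)
clip 334 [531.7 207.7 102.7] 127.5211172926128 ((528.6690673828125, 206.9200439453125), (54.37830352783203, 40.60527420043945), 11.776256561279297)
1.0730486347345944 1.1342534190041622
mug [ 677.45345776 -392.65335677    7.68520025]
jar [705.30429774 199.30442487  85.24591808]
spoon [ 776.014311   -118.79126288    5.15772852]
{'K': array([[371.64829954,   0.        , 320.53205054],
       [  0.        , 371.64829954, 234.44861119],
       [  0.        ,   0.        ,   1.        ]]), 'rvec': array([-2.43053241,  1.58057563,  0.220556  ]), 'tvec': array([-675.12374858,  -32.0284042 ,  389.50003644])}
cam in tool [  76.34740582   -0.22258202 -143.28618299] [[-0.     1.    -0.001]
 [-0.961 -0.    -0.275]
 [-0.275  0.001  0.961]]
```

Emit:
{"fn": "carry_out", "kwargs": {"series": [{"dx": 60,"dy": -10,"dz": -30,"az": -1.7},{"dx": 115,"dy": -50,"dz": -30,"az": -3.4},{"dx": 155,"dy": -98,"dz": -30,"az": -5.1},{"dx": 200,"dy": -140,"dz": -30,"az": -6.8},{"dx": 245,"dy": -185,"dz": -30,"az": -8}], "grip_force": 20}}

```text
schema error: expected keys fingers, dx, dy, dz, ax, ay, az
```

```bash
python3 - <<'E'
from h import *
o=get_obs(); print(o["time_s"],o["ee_pos"],np.degrees(np.arctan2(o["tcp_rot"][1,1],o["tcp_rot"][0,1])),o["joints"].round(2)); print(tool([474,-209,240]))
E
```

```text
0.5 [ 273.87169104 -616.92659946  240.62203466] -66.0612714691581 [-1.19  0.12  1.44  0.    1.58 -0.04]
[ 348.43332387 -291.63271676    0.64409727]
```

Emit:
{"fn": "carry_out", "kwargs": {"series": [{"fingers": 0,"dx": 60,"dy": -10,"dz": -30,"ax": 0,"ay": 0,"az": -1.7},{"fingers": 0,"dx": 115,"dy": -50,"dz": -30,"ax": 0,"ay": 0,"az": -3.4},{"fingers": 0,"dx": 155,"dy": -98,"dz": -30,"ax": 0,"ay": 0,"az": -5.1},{"fingers": 0,"dx": 200,"dy": -140,"dz": -30,"ax": 0,"ay": 0,"az": -6.8},{"fingers": 0,"dx": 245,"dy": -185,"dz": -30,"ax": 0,"ay": 0,"az": -8}], "grip_force": 20}}

```text
time_s: 1.12
ee_pos: [419.6, -355.5, 270.8]
tcp_rot: [[0.306, 0.952, 0.0], [0.952, -0.306, -0.0], [-0.0, 0.001, -1.0]]
ft_force: [0.6, -0.2, 0.4]
opening: 92.9
```

```bash
cat > st.py <<'E'
from h import *
import sys
def st(*tg):
    o=get_obs(); print("t",round(o["time_s"],2),"pos",o["ee_pos"].round(2),"yawY",np.degrees(np.arctan2(o["tcp_rot"][1,1],o["tcp_rot"][0,1])).round(2),"tilt",(np.degrees(o["tcp_rot"][:2,2])).round(2),"F",o["ft_force"].round(1),"M",o["moment"].round(2),"open",round(o["opening"],2))
    for t in tg: print("shift",t,tool(t).round(1))
if __name__=="__main__":
    st(*[list(map(float,a.split(","))) for a in sys.argv[1:]])
E
python3 st.py 474,-209,240
```

```text
t 1.12 pos [ 419.63 -355.55  270.82] yawY -17.79 tilt [ 0.03 -0.02] F [ 0.6 -0.2  0.4] M [-0.06 -0.08 -0.03] open 92.94
shift [474.0, -209.0, 240.0] [156.2   7.   30.8]
```

Emit:
{"fn": "carry_out", "kwargs": {"series": [{"fingers": 0,"dx": 52,"dy": 3,"dz": 10,"ax": 0,"ay": 0,"az": -1},{"fingers": 0,"dx": 104,"dy": 5,"dz": 20,"ax": 0,"ay": 0,"az": -1},{"fingers": 0,"dx": 156,"dy": 7,"dz": 30,"ax": 0,"ay": 0,"az": -1},{"fingers": 0,"dx": 156,"dy": 7,"dz": 30,"ax": 0,"ay": 0,"az": -1}]}}

```text
time_s: 1.62
ee_pos: [474.9, -208.6, 240.1]
tcp_rot: [[0.205, 0.979, -0.0], [0.979, -0.205, 0.001], [0.001, -0.0, -1.0]]
ft_force: [0.8, 0.1, -0.4]
opening: 92.9
```

```bash
cat > look.py <<'E'
from h import *
import sys
n=sys.argv[1]; p,d=imaging.get_image("wrist"); K,R,t=cam("wrist"); o=get_obs()
cv2.imwrite(f"pics/{n}.png",p); np.savez(f"{n}.npz",p=p,d=d,K=K,R=R,t=t,pos=o["ee_pos"],rot=o["tcp_rot"])
E
python3 st.py; python3 look.py w1
```

```text
t 1.62 pos [ 474.85 -208.61  240.11] yawY -11.85 tilt [-0.02  0.04] F [ 0.8  0.1 -0.4] M [-0.05 -0.12 -0.03] open 92.9
```

View pics/w1.png

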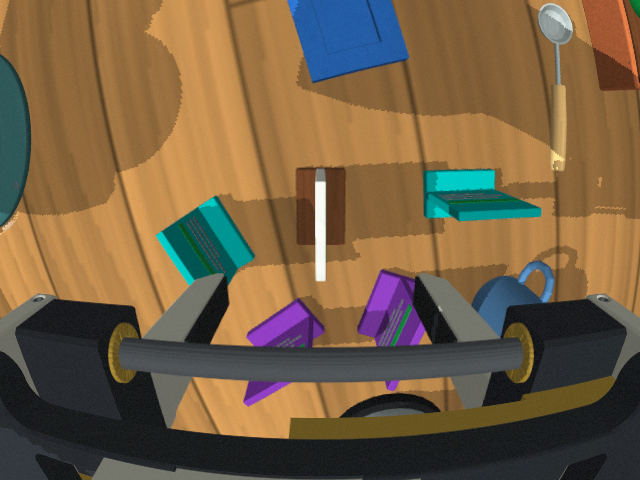

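```bash
python3 - <<'E'
from h import *
f=np.load("w1.npz"); c=(f["K"],f["R"],f["t"]); P=cloud("wrist",f["d"],c)
Q=P[160:290,285:355].reshape(-1,3); 
T=Q[Q[:,2]>100]; print("card top",len(T),T.mean(0),np.nanmax(T[:,2]),cv2.minAreaRect(T[:,:2].astype(np.float32)))
B=Q[(Q[:,2]>9)&(Q[:,2]<20)]; print("base",len(B),B[:,2].mean(),cv2.minAreaRect(B[:,:2].astype(np.float32)))
print("table",np.nanmedian(P[200:220,255:290,2]))
S=np.where((P[...,2]>30)&(P[...,2]<140))
A=(P[S]-f["pos"])@f["rot"]; k=(np.hypot(A[:,0],A[:,1])<160)&(abs(A[:,0])<60)
A=A[k]
for y in range(-110,111,10):
    for x in range(-60,60,20):
        m=(A[:,1]>=y)&(A[:,1]<y+10)&(A[:,0]>=x)&(A[:,0]<x+20)
        if m.sum()>3: print((y,x),m.sum(),end=" ")
E
```

```text
card top 1084 [ 474.06836368 -209.5314481   109.57865274] 112.04866593069377 ((473.95050048828125, -210.90625), (80.81836700439453, 7.930301189422607), 77.90843963623047)
base 2886 13.630875149741179 ((474.16278076171875, -210.61468505859375), (79.88410186767578, 51.04799270629883), 78.20101928710938)
table -0.2859366858106416
(-110, -60) 361 (-110, -40) 318 (-100, -60) 146 (-10, -60) 5 (-10, -40) 143 (-10, -20) 148 (-10, 0) 154 (-10, 20) 200 (0, -60) 4 (0, -40) 109 (0, -20) 142 (0, 0) 157 (0, 20) 184 (100, 0) 246 (110, 0) 319
```

```bash
python3 st.py 474,-210.7,80
```

```text
t 1.68 pos [ 474.57 -210.14  240.58] yawY -11.91 tilt [-0. -0.] F [ 0.1  0.3 -0.4] M [-0.03 -0.05 -0.  ] open 93.14
shift [474.0, -210.7, 80.0] [ -0.7  -0.4 160.6]
```

Emit:
{"fn": "carry_out", "kwargs": {"series": [{"fingers": 0,"dx": -0.7,"dy": -0.4,"dz": 55,"ax": 0,"ay": 0,"az": 0},{"fingers": 0,"dx": -0.7,"dy": -0.4,"dz": 110,"ax": 0,"ay": 0,"az": 0},{"fingers": 0,"dx": -0.7,"dy": -0.4,"dz": 145,"ax": 0,"ay": 0,"az": 0},{"fingers": 0,"dx": -0.7,"dy": -0.4,"dz": 160,"ax": 0,"ay": 0,"az": 0},{"fingers": 0.6,"dx": -0.7,"dy": -0.4,"dz": 160,"ax": 0,"ay": 0,"az": 0}]}}

```text
time_s: 2.3
ee_pos: [473.6, -212.5, 80.8]
tcp_rot: [[0.21, 0.978, -0.0], [0.978, -0.21, 0.0], [0.0, -0.0, -1.0]]
ft_force: [-0.2, 0.2, 0.6]
opening: 87.3
```

Emit:
{"fn": "carry_out", "kwargs": {"series": [{"fingers": 1,"dx": 0,"dy": 0,"dz": 0,"ax": 0,"ay": 0,"az": 0},{"fingers": 1,"dx": 0,"dy": 0,"dz": 0,"ax": 0,"ay": 0,"az": 0},{"fingers": 1,"dx": 0,"dy": 0,"dz": 0,"ax": 0,"ay": 0,"az": 0},{"fingers": 1,"dx": 0,"dy": 0,"dz": 0,"ax": 0,"ay": 0,"az": 0},{"fingers": 1,"dx": 0,"dy": 0,"dz": 0,"ax": 0,"ay": 0,"az": 0}], "grip_force": 25}}

```text
time_s: 2.92
ee_pos: [473.7, -211.9, 80.7]
tcp_rot: [[0.209, 0.978, 0.0], [0.978, -0.209, -0.0], [-0.0, 0.0, -1.0]]
ft_force: [0.4, -0.4, -0.4]
opening: 37.7
```

```bash
python3 st.py
```

```text
t 2.92 pos [ 473.74 -211.89   80.74] yawY -12.06 tilt [ 0. -0.] F [ 0.4 -0.4 -0.4] M [-0.04 -0.08 -0.01] open 37.66
```

Emit:
{"fn": "carry_out", "kwargs": {"series": [{"fingers": 1,"dx": 0,"dy": 0,"dz": 0,"ax": 0,"ay": 0,"az": 0},{"fingers": 1,"dx": 0,"dy": 0,"dz": 0,"ax": 0,"ay": 0,"az": 0},{"fingers": 1,"dx": 0,"dy": 0,"dz": 0,"ax": 0,"ay": 0,"az": 0},{"fingers": 1,"dx": 0,"dy": 0,"dz": 0,"ax": 0,"ay": 0,"az": 0},{"fingers": 1,"dx": 0,"dy": 0,"dz": 0,"ax": 0,"ay": 0,"az": 0}]}}

```text
time_s: 3.55
ee_pos: [473.7, -211.9, 80.6]
tcp_rot: [[0.209, 0.978, -0.0], [0.978, -0.209, 0.0], [0.0, -0.0, -1.0]]
ft_force: [-0.1, 0.6, -0.6]
opening: 7.6
```

```bash
python3 st.py 474,-210.7,200
```

```text
t 3.55 pos [ 473.69 -211.92   80.58] yawY -12.06 tilt [-0.01  0.  ] F [-0.1  0.6 -0.6] M [-0.02 -0.08  0.02] open 7.61
shift [474.0, -210.7, 200.0] [   1.3    0.  -119.4]
```

Emit:
{"fn": "carry_out", "kwargs": {"series": [{"fingers": 1,"dx": 0,"dy": 0,"dz": -20,"ax": 0,"ay": 0,"az": 0},{"fingers": 1,"dx": 0,"dy": 0,"dz": -70,"ax": 0,"ay": 0,"az": 0},{"fingers": 1,"dx": 0,"dy": 0,"dz": -120,"ax": 0,"ay": 0,"az": 0},{"fingers": 1,"dx": 45,"dy": 5,"dz": -140,"ax": 0,"ay": 0,"az": 0},{"fingers": 1,"dx": 100,"dy": 10,"dz": -140,"ax": 0,"ay": 0,"az": -1.3}]}}

```text
time_s: 4.18
ee_pos: [505.0, -115.8, 224.2]
tcp_rot: [[0.074, 0.997, 0.004], [0.997, -0.074, -0.001], [-0.001, 0.004, -1.0]]
ft_force: [0.4, 0.4, -3.8]
opening: 7.8
```

Emit:
{"fn": "carry_out", "kwargs": {"series": [{"fingers": 1,"dx": 0,"dy": 0,"dz": 0,"ax": 0,"ay": 0,"az": -1.3},{"fingers": 1,"dx": 0,"dy": 0,"dz": 0,"ax": 0,"ay": 0,"az": -1.3}]}}

```text
time_s: 4.42
ee_pos: [504.4, -115.8, 221.8]
tcp_rot: [[-0.062, 0.998, 0.001], [0.998, 0.062, -0.0], [-0.0, 0.001, -1.0]]
ft_force: [-0.1, -0.4, -3.3]
opening: 8.0
```

```bash
python3 st.py 538,-15.7,200; python3 look.py w2;python3 - <<'E'
from h import *
f=np.load("w2.npz"); c=(f["K"],f["R"],f["t"]); P=cloud("wrist",f["d"],c)
print(imaging.look_for("wrist","dock")[:2])
b=f["p"].astype(int); m=(b[...,0]>b[...,2]+50)&(P[...,2]>13)&(P[...,2]<19)&(np.hypot(P[...,0]-538,P[...,1]+16)<110)
B=P[m]; print(len(B),B[:,2].mean(),cv2.minAreaRect(B[:,:2].astype(np.float32)))
E
```

```text
t 4.42 pos [ 504.44 -115.81  221.77] yawY 3.55 tilt [ 0.04 -0.02] F [-0.1 -0.4 -3.3] M [-0.03 -0.08 -0.04] open 7.99
shift [538.0, -15.7, 200.0] [97.8 39.7 21.8]
[{'box': [308.8, 38.4, 414.7, 179.2], 'conf': 0.96}]
9096 14.96120292053312 ((537.929443359375, -15.381668090820312), (100.20601654052734, 129.828369140625), 4.0036091804504395)
```

View pics/w2.png

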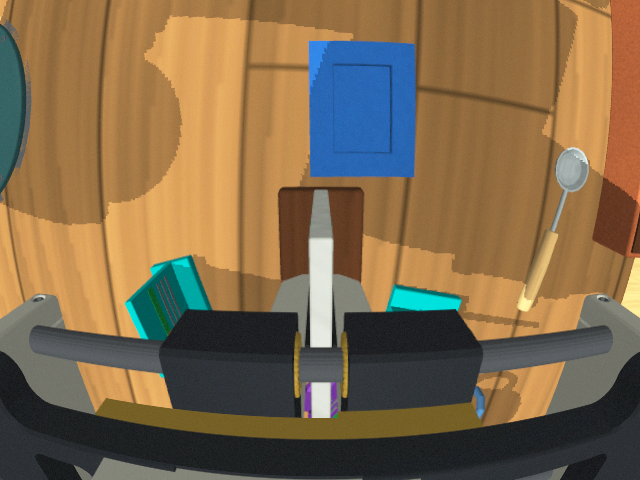

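```bash
cat > hb.py <<'E'
from h import *
import sys
f=np.load(sys.argv[1]+".npz"); c=(f["K"],f["R"],f["t"]); P=cloud("wrist",f["d"],c)
A=(P-f["pos"])@f["rot"]
m=(abs(A[...,1])<40)&(A[...,0]>0)&(A[...,0]<60)&(A[...,2]>60)&(A[...,2]<76); B=A[m]
print("base top z",np.median(B[:,2]),"x max pct",np.percentile(B[:,0],[98,99.5,100]),"y rng",np.percentile(B[:,1],[0,.5,99.5,100]))
E0=B[B[:,0]>5]
for side in (-1,1):
    xs=[];ys=[]
    for x in range(18,38,2):
        k=E0[(E0[:,0]>=x)&(E0[:,0]<x+2)]
        if len(k)>3: xs.append(x+1); ys.append(k[:,1].min() if side<0 else k[:,1].max())
    print(side,np.polyfit(xs,ys,1),np.round(ys,1))
ye=[];xe=[]
for y in range(-22,22,2):
    k=E0[(E0[:,1]>=y)&(E0[:,1]<y+2)]
    if len(k)>3: ye.append(y+1); xe.append(k[:,0].max())
print("far edge",np.polyfit(ye,xe,1),np.round(xe,1))
E
python3 hb.py w2
```

```text
base top z 67.31377924685368 x max pct [43.05538462 43.19131056 43.31813241] y rng [-25.03188739 -24.65958102  24.31922906  24.72187547]
-1 [ 1.42931423e-02 -2.50140556e+01] [-24.8 -24.9 -24.7 -24.6 -24.5 -24.5 -24.4 -24.3 -24.3 -25. ]
1 [-2.21685042e-02  2.49553219e+01] [24.6 24.6 24.5 24.3 24.3 24.2 24.1 24.  24.  24.7]
far edge [4.08375084e-04 4.32099259e+01] [43.3 43.2 43.2 43.2 43.1 43.1 43.2 43.2 43.2 43.3 43.2 43.2 43.3 43.1
 43.1 43.2 43.2 43.2 43.3 43.2 43.3 43.2]
```

```bash
python3 st.py 538,-17.6,107; python3 - <<'E'
from h import *
f=np.load("w2.npz"); c=(f["K"],f["R"],f["t"]); P=cloud("wrist",f["d"],c); A=(P-f["pos"])@f["rot"]
m=(abs(A[...,1])<22)&(A[...,0]>14)&(A[...,0]<41)&(A[...,2]>60)&(A[...,2]<76); B=A[m]
print(np.linalg.lstsq(np.c_[B[:,:2],np.ones(len(B))],B[:,2],rcond=None)[0])
E
```

```text
t 4.53 pos [ 504.29 -116.54  221.32] yawY 3.32 tilt [ 0.02 -0.01] F [-0.1 -0.8 -3.4] M [-0.13 -0.13  0.06] open 7.87
shift [538.0, -17.6, 107.0] [ 96.8  39.3 114.3]
[-1.79628885e-03 -6.02527571e-05  6.72782679e+01]
```

Emit:
{"fn": "carry_out", "kwargs": {"series": [{"fingers": 1,"dx": 50,"dy": 20,"dz": 20,"ax": 0,"ay": 0,"az": -0.11},{"fingers": 1,"dx": 97,"dy": 39.3,"dz": 60,"ax": 0,"ay": 0,"az": -0.11},{"fingers": 1,"dx": 97,"dy": 39.3,"dz": 100,"ax": 0,"ay": 0,"az": -0.11},{"fingers": 1,"dx": 97,"dy": 39.3,"dz": 110,"ax": 0,"ay": 0,"az": -0.11},{"fingers": 1,"dx": 97,"dy": 39.3,"dz": 110,"ax": 0,"ay": 0,"az": -0.11}]}}

```text
time_s: 5.15
ee_pos: [537.7, -17.8, 111.3]
tcp_rot: [[-0.071, 0.997, -0.0], [0.997, 0.071, -0.0], [-0.0, -0.0, -1.0]]
ft_force: [0.0, 0.5, -3.1]
opening: 7.9
```

```bash
python3 st.py; python3 look.py w3; python3 hb.py w3; python3 - <<'E'
import cv2
p=cv2.imread("pics/w3.png"); cv2.imwrite("pics/w3z.png",cv2.resize(p[80:330,210:430],None,fx=2.4,fy=2.4,interpolation=cv2.INTER_CUBIC))
E
```

```text
t 5.15 pos [537.71 -17.77 111.34] yawY 4.07 tilt [-0.01 -0.  ] F [ 0.   0.5 -3.1] M [-0.1  -0.12  0.01] open 7.85
base top z 67.45724948779886 x max pct [42.8791665  42.97944029 43.13483051] y rng [-25.05317106 -24.62387094  24.35696571  24.74482098]
-1 [-4.85296998e-03 -2.45438998e+01] [-24.9 -24.6 -24.7 -24.6 -24.6 -24.5 -24.4 -24.4 -25.  -25.1]
1 [-1.47361110e-02  2.47182047e+01] [24.6 24.5 24.4 24.3 24.2 24.1 24.2 24.2 24.  24.6]
far edge [8.46651096e-04 4.30045559e+01] [42.9 43.  43.1 43.  43.  43.  43.  43.  43.  43.1 43.1 43.  43.1 42.9
 43.  42.9 43.  42.9 43.  43.  43.1 43.1]
```

View pics/w3z.png

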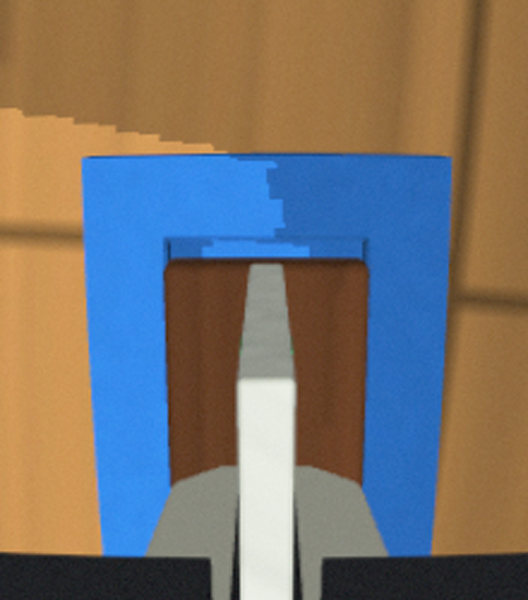

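Now compute the dock's edges in the tool frame from this image (plate top, pocket edge).

```bash
cat > dk.py <<'E'
from h import *
import sys
f=np.load(sys.argv[1]+".npz"); c=(f["K"],f["R"],f["t"]); P=cloud("wrist",f["d"],c)
A=(P-f["pos"])@f["rot"]
m=(P[...,2]>12)&(P[...,2]<19)&(abs(A[...,1])<60)&(A[...,0]>-20)&(A[...,0]<90)
b=f["p"].astype(int); m&=(b[...,0]>b[...,2]+50); B=A[m]
print("plate z world",np.median(P[m][:,2]))
xs=[];l=[];r_=[]
for x in range(10,60,4):
    k=B[(B[:,0]>=x)&(B[:,0]<x+4)]
    if len(k)>3: xs.append(x+2); l.append(k[:,1].min()); r_.append(k[:,1].max())
pl,pr=np.polyfit(xs,l,1),np.polyfit(xs,r_,1); print("L",pl,"R",pr,"centre y at x=2",(np.polyval(pl,2)+np.polyval(pr,2))/2,"width",np.polyval(pr,30)-np.polyval(pl,30))
ys=[];xe=[];xp=[]
for y in range(-44,44,4):
    k=B[(B[:,1]>=y)&(B[:,1]<y+4)]; ys.append(y+2); xe.append(k[:,0].max())
    if abs(y+2)<24: k2=k[k[:,0]>38]; xp.append(k2[:,0].min())
print("far",np.polyfit(ys,xe,1),"pocket far edge",np.round(xp,1))
E
python3 dk.py w3
```

```text
plate z world 16.202987797863432
L [ 3.21988055e-03 -4.99667794e+01] R [1.17690554e-03 4.98071138e+01] centre y at x=2 -0.0754360410746635 width 99.71260399283432
far [2.98388551e-03 6.78884022e+01] pocket far edge [45.2 45.8 45.8 45.8 45.8 45.8 45.8 45.8 45.7 45.8 45.8 45.2]
```

Emit:
{"fn": "carry_out", "kwargs": {"series": [{"fingers": 1,"dx": 0.3,"dy": 0,"dz": 8,"ax": 0,"ay": 0,"az": 0},{"fingers": 1,"dx": 0.3,"dy": 0,"dz": 12,"ax": 0,"ay": 0,"az": 0},{"fingers": 1,"dx": 0.3,"dy": 0,"dz": 16,"ax": 0,"ay": 0,"az": 0},{"fingers": 1,"dx": 0.3,"dy": 0,"dz": 18.5,"ax": 0,"ay": 0,"az": 0},{"fingers": 1,"dx": 0.3,"dy": 0,"dz": 18.5,"ax": 0,"ay": 0,"az": 0}]}}

```text
time_s: 5.82
ee_pos: [537.6, -16.7, 92.0]
tcp_rot: [[-0.073, 0.997, -0.0], [0.997, 0.073, 0.0], [0.0, -0.0, -1.0]]
ft_force: [0.6, -0.6, -3.8]
opening: 8.0
```

```bash
python3 st.py
```

```text
t 5.83 pos [537.56 -16.67  91.98] yawY 4.2 tilt [-0.02  0.  ] F [ 0.6 -0.6 -3.8] M [-0.02 -0.12 -0.03] open 8.02
```

Emit:
{"fn": "carry_out", "kwargs": {"series": [{"fingers": 1,"dx": 0,"dy": 0,"dz": 2,"ax": 0,"ay": 0,"az": 0},{"fingers": 1,"dx": 0,"dy": 0,"dz": 3.2,"ax": 0,"ay": 0,"az": 0},{"fingers": 1,"dx": 0,"dy": 0,"dz": 3.8,"ax": 0,"ay": 0,"az": 0},{"fingers": 1,"dx": 0,"dy": 0,"dz": 3.8,"ax": 0,"ay": 0,"az": 0}]}}

```text
time_s: 6.32
ee_pos: [537.7, -16.6, 88.6]
tcp_rot: [[-0.073, 0.997, 0.0], [0.997, 0.073, 0.0], [0.0, 0.0, -1.0]]
ft_force: [-3.0, 0.9, 2.4]
opening: 7.8
```

```bash
python3 st.py; python3 look.py w4; python3 hb.py w4; python3 dk.py w4
```

```text
t 6.33 pos [537.68 -16.61  88.64] yawY 4.2 tilt [0.01 0.  ] F [-3.   0.9  2.4] M [ 0.02  0.42 -0.05] open 7.85
base top z 72.74684112818996 x max pct [58.91694802 59.62964165 59.99629532] y rng [-39.99935611 -39.65122641  39.6387524   39.9969693 ]
-1 [-9.32326379e-03 -3.95839602e+01] [-39.5 -39.9 -39.9 -39.9 -39.9 -40.  -39.9 -39.6 -39.9 -40. ]
1 [2.16310216e-03 3.97835037e+01] [40.  39.9 39.6 39.7 40.  39.9 39.8 39.9 39.8 39.9]
far edge [-1.02906618e-03  5.97372081e+01] [59.6 59.5 59.6 59.6 59.6 59.5 60.  60.  60.  60.  60.  60.  59.9 60.
 59.9 60.  59.5 59.5 59.5 59.5 59.5 59.6]
plate z world 15.257910208185837
L [-8.29513864e-03 -4.94569122e+01] R [-9.27709694e-04  4.98939126e+01] centre y at x=2 0.20927733026622874 width 99.5718477241022
far [-5.63006564e-03  6.66720705e+01] pocket far edge [43.9 43.9 43.9 43.8 43.8 43.7 43.7 43.8 43.9 43.8 43.8 43.9]
```

Emit:
{"fn": "carry_out", "kwargs": {"series": [{"fingers": 0,"dx": 0,"dy": 0,"dz": 0,"ax": 0,"ay": 0,"az": 0},{"fingers": 0,"dx": 0,"dy": 0,"dz": 0,"ax": 0,"ay": 0,"az": 0},{"fingers": 0,"dx": 0,"dy": 0,"dz": 0,"ax": 0,"ay": 0,"az": 0},{"fingers": 0,"dx": 0,"dy": 0,"dz": 0,"ax": 0,"ay": 0,"az": 0},{"fingers": 0,"dx": 0,"dy": 0,"dz": -20,"ax": 0,"ay": 0,"az": 0}]}}

```text
time_s: 7.0
ee_pos: [536.9, -16.6, 107.9]
tcp_rot: [[-0.073, 0.997, -0.003], [0.997, 0.073, 0.0], [0.0, -0.002, -1.0]]
ft_force: [-0.1, -0.1, 0.8]
opening: 53.4
```

Emit:
{"fn": "carry_out", "kwargs": {"series": [{"fingers": 0,"dx": 0,"dy": 0,"dz": -40,"ax": 0,"ay": 0,"az": 0},{"fingers": 0,"dx": 0,"dy": 0,"dz": -90,"ax": 0,"ay": 0,"az": 0},{"fingers": 0,"dx": 0,"dy": 0,"dz": -140,"ax": 0,"ay": 0,"az": 0},{"fingers": 0,"dx": 0,"dy": 0,"dz": -140,"ax": 0,"ay": 0,"az": 0},{"fingers": 0,"dx": 0,"dy": 0,"dz": -140,"ax": 0,"ay": 0,"az": 0}]}}

```text
time_s: 7.62
ee_pos: [537.5, -16.7, 248.7]
tcp_rot: [[-0.073, 0.997, 0.0], [0.997, 0.073, -0.0], [-0.0, 0.0, -1.0]]
ft_force: [0.4, -0.6, -0.8]
opening: 92.8
```

```bash
python3 st.py; python3 look.py w5;  cat > cd.py <<'E'
from h import *
import sys
f=np.load(sys.argv[1]+".npz"); c=(f["K"],f["R"],f["t"]); P=cloud("wrist",f["d"],c)
Q=P.reshape(-1,3); Q=Q[np.hypot(Q[:,0]-538,Q[:,1]+14)<48]
T=Q[(Q[:,2]>112)&(Q[:,2]<124)]; print("card top",len(T),np.median(T[:,2]),cv2.minAreaRect(T[:,:2].astype(np.float32)))
bm=(P[...,2]>18)&(P[...,2]<26)&(np.hypot(P[...,0]-538,P[...,1]+14)<52); B=P[bm]
print("base",len(B),np.median(B[:,2]),cv2.minAreaRect(B[:,:2].astype(np.float32)), np.linalg.lstsq(np.c_[B[:,:2]-[538,-14],np.ones(len(B))],B[:,2],rcond=None)[0])
b=f["p"].astype(int); m=(b[...,0]>b[...,2]+50)&(P[...,2]>13)&(P[...,2]<19)&(np.hypot(P[...,0]-538,P[...,1]+16)<110)
D=P[m]; print("dock",len(D),np.median(D[:,2]),cv2.minAreaRect(D[:,:2].astype(np.float32)))
E
python3 cd.py w5
```

```text
t 7.62 pos [537.49 -16.66 248.69] yawY 4.2 tilt [ 0.03 -0.  ] F [ 0.4 -0.6 -0.8] M [-0.08 -0.08 -0.02] open 92.79
card top 1124 116.30031536160337 ((536.8101196289062, -13.829269409179688), (8.572319030761719, 80.03661346435547), 4.410177707672119)
base 2857 20.396008769705364 ((536.861328125, -14.034496307373047), (50.90606689453125, 79.93135070800781), 4.065067768096924) [-1.94728741e-03 -9.97233358e-04  2.04005642e+01]
dock 7031 14.47918204022664 ((537.0357055664062, -14.827529907226562), (100.08294677734375, 129.5290069580078), 4.194370746612549)
```

View pics/w5.png

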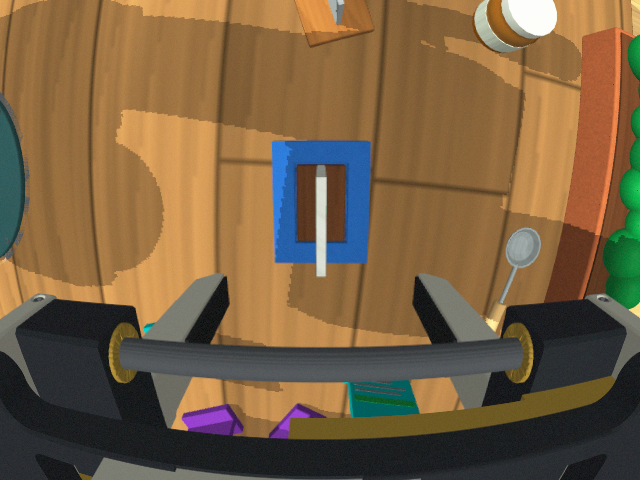

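Emit:
{"fn": "carry_out", "kwargs": {"series": [{"fingers": 0,"dx": 55,"dy": 8,"dz": -10,"ax": 0,"ay": 0,"az": -0.5},{"fingers": 0,"dx": 110,"dy": 8,"dz": -20,"ax": 0,"ay": 0,"az": -1},{"fingers": 0,"dx": 165,"dy": 8,"dz": -20,"ax": 0,"ay": 0,"az": -1.5},{"fingers": 0,"dx": 210,"dy": 8,"dz": -20,"ax": 0,"ay": 0,"az": -2},{"fingers": 0,"dx": 210,"dy": 8,"dz": -20,"ax": 0,"ay": 0,"az": -2}]}}

```text
time_s: 8.3
ee_pos: [529.4, 195.7, 266.9]
tcp_rot: [[-0.283, 0.959, -0.002], [0.959, 0.283, -0.0], [0.0, -0.002, -1.0]]
ft_force: [0.3, -1.3, -0.4]
opening: 93.3
```

Emit:
{"fn": "carry_out", "kwargs": {"series": [{"fingers": 0,"dx": 0,"dy": 0,"dz": 0,"ax": 0,"ay": 0,"az": 0}]}}

```text
time_s: 8.43
ee_pos: [530.0, 193.0, 267.5]
tcp_rot: [[-0.279, 0.96, -0.001], [0.96, 0.279, -0.001], [-0.0, -0.001, -1.0]]
ft_force: [-0.2, 0.1, -0.5]
opening: 93.0
```

```bash
python3 st.py; python3 look.py w6; python3 - <<'E'
from h import *
f=np.load("w6.npz"); c=(f["K"],f["R"],f["t"]); P=cloud("wrist",f["d"],c); b=f["p"].astype(int)
o=(b[...,2]>b[...,0]+110)&(P[...,2]>60)&(np.hypot(P[...,0]-530,P[...,1]-207)<50); O=P[o]; print("orange",len(O),O[:,2].min(),O[:,2].max(),cv2.minAreaRect(O[:,:2].astype(np.float32)))
H=O[O[:,2]>115]; print("top",cv2.minAreaRect(H[:,:2].astype(np.float32)),len(H))
m=(P[...,2]>70)&(P[...,2]<82)&~o&(np.hypot(P[...,0]-530,P[...,1]-200)<50); S=P[m]; print("strip",len(S),cv2.minAreaRect(S[:,:2].astype(np.float32)))
m=(P[...,2]>8)&(P[...,2]<17)&(np.hypot(P[...,0]-530,P[...,1]-200)<70); S=P[m]; print("railbase",len(S),cv2.minAreaRect(S[:,:2].astype(np.float32)))
cv2.imwrite("pics/w6z.png",cv2.resize(f["p"][80:330,210:430],None,fx=2.4,fy=2.4,interpolation=cv2.INTER_CUBIC))
E
```

```text
t 8.43 pos [530.03 193.02 267.47] yawY 16.19 tilt [-0.08 -0.04] F [-0.2  0.1 -0.5] M [-0.03 -0.14  0.1 ] open 92.98
orange 2820 60.142859433495445 351.1828021209442 ((538.1211547851562, 211.4327392578125), (74.02735137939453, 34.61198425292969), 20.572031021118164)
top ((538.1751708984375, 211.18028259277344), (73.94868469238281, 34.42681121826172), 20.280391693115234) 1223
strip 95 ((531.0320434570312, 201.5594482421875), (6.307989120483398, 59.76533126831055), 20.66585922241211)
railbase 2394 ((530.4015502929688, 201.48629760742188), (69.7609634399414, 90.66732025146484), 20.160388946533203)
```

View pics/w6z.png

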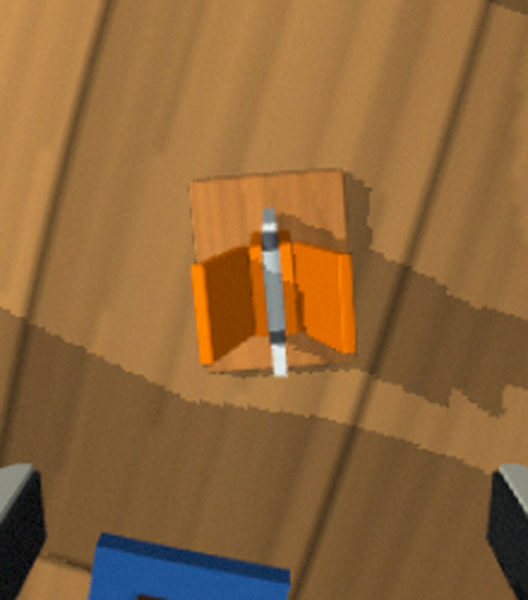

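```bash
cat > cl.py <<'E'
from h import *
import sys
f=np.load(sys.argv[1]+".npz"); c=(f["K"],f["R"],f["t"]); P=cloud("wrist",f["d"],c); b=f["p"].astype(int)
o=(b[...,2]>b[...,0]+110)&(P[...,2]>60)&(P[...,2]<135)&(np.hypot(P[...,0]-530,P[...,1]-205)<60); O=P[o]; print("orange",len(O),O[:,2].min(),O[:,2].max(),cv2.minAreaRect(O[:,:2].astype(np.float32)))
H=O[O[:,2]>117]; print("tail ends",len(H),cv2.minAreaRect(H[:,:2].astype(np.float32)))
E
python3 cl.py w6;  python3 st.py
```

```text
orange 2386 60.142859433495445 124.22939135023067 ((528.2827758789062, 207.740234375), (53.01044845581055, 34.61198425292969), 20.57202911376953)
tail ends 709 ((528.344970703125, 207.5478057861328), (52.98894119262695, 34.42681121826172), 20.280391693115234)
t 8.47 pos [530.18 192.6  267.7 ] yawY 16.14 tilt [-0.06 -0.03] F [ 1.  -0.8 -0.8] M [-0.02 -0.1  -0.01] open 93.18
```

```bash
python3 st.py 528.3,207.5,123
```

```text
t 8.47 pos [530.18 192.6  267.7 ] yawY 16.14 tilt [-0.06 -0.03] F [ 1.  -0.8 -0.8] M [-0.02 -0.1  -0.01] open 93.18
shift [528.3, 207.5, 123.0] [ 14.9   2.5 144.7]
```

Emit:
{"fn": "carry_out", "kwargs": {"series": [{"fingers": 0,"dx": 15,"dy": 2.5,"dz": 30,"ax": 0,"ay": 0,"az": -0.69},{"fingers": 0,"dx": 15,"dy": 2.5,"dz": 75,"ax": 0,"ay": 0,"az": -0.69},{"fingers": 0,"dx": 15,"dy": 2.5,"dz": 90,"ax": 0,"ay": 0,"az": -0.69},{"fingers": 0,"dx": 15,"dy": 2.5,"dz": 90,"ax": 0,"ay": 0,"az": -0.69}]}}

```text
time_s: 8.98
ee_pos: [528.5, 207.7, 178.2]
tcp_rot: [[-0.346, 0.938, -0.001], [0.938, 0.346, -0.0], [-0.0, -0.001, -1.0]]
ft_force: [-0.3, 0.0, 0.9]
opening: 93.2
```

```bash
python3 look.py w7; python3 cl.py w7;  python3 st.py 528.3,207.5,123
```

```text
orange 4499 60.923190628620674 125.47941323579366 ((528.4144897460938, 208.56495666503906), (53.164894104003906, 34.53860092163086), 20.59415626525879)
tail ends 1394 ((528.4425659179688, 208.5194549560547), (53.137210845947266, 34.539363861083984), 20.72644805908203)
t 9.03 pos [528.88 207.97 179.5 ] yawY 20.28 tilt [0.04 0.01] F [-0.1  0.1  0.9] M [-0.04 -0.04 -0.01] open 93.01
shift [528.3, 207.5, 123.0] [-0.2 -0.8 56.5]
```

View pics/w7.png

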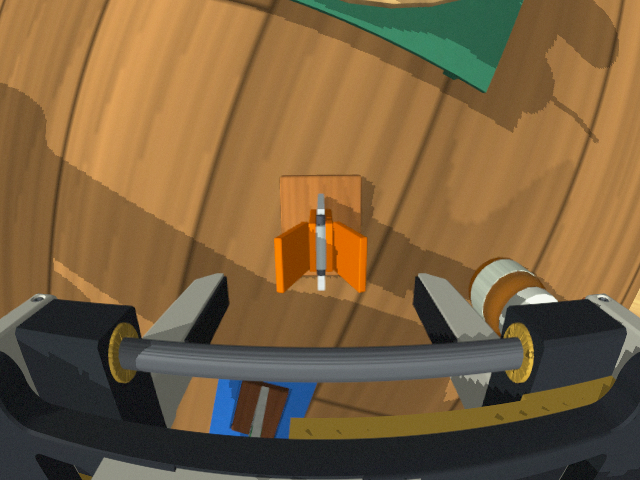

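Emit:
{"fn": "carry_out", "kwargs": {"series": [{"fingers": 0,"dx": 0.6,"dy": -0.6,"dz": 30,"ax": 0,"ay": 0,"az": -0.04},{"fingers": 0,"dx": 0.6,"dy": -0.6,"dz": 50,"ax": 0,"ay": 0,"az": -0.04},{"fingers": 0,"dx": 0.6,"dy": -0.6,"dz": 56,"ax": 0,"ay": 0,"az": -0.04},{"fingers": 0,"dx": 0.6,"dy": -0.6,"dz": 56,"ax": 0,"ay": 0,"az": -0.04},{"fingers": 1,"dx": 0.6,"dy": -0.6,"dz": 56,"ax": 0,"ay": 0,"az": -0.04}], "grip_force": 32}}

```text
time_s: 9.65
ee_pos: [528.1, 208.9, 123.4]
tcp_rot: [[-0.351, 0.936, 0.001], [0.936, 0.351, 0.0], [-0.0, 0.001, -1.0]]
ft_force: [0.2, -0.1, 0.1]
opening: 87.4
```

Emit:
{"fn": "carry_out", "kwargs": {"series": [{"fingers": 1,"dx": 0,"dy": 0,"dz": 0,"ax": 0,"ay": 0,"az": 0},{"fingers": 1,"dx": 0,"dy": 0,"dz": 0,"ax": 0,"ay": 0,"az": 0},{"fingers": 1,"dx": 0,"dy": 0,"dz": 0,"ax": 0,"ay": 0,"az": 0},{"fingers": 1,"dx": 0,"dy": 0,"dz": 0,"ax": 0,"ay": 0,"az": 0},{"fingers": 1,"dx": 0,"dy": 0,"dz": 0,"ax": 0,"ay": 0,"az": 0}]}}

```text
time_s: 10.28
ee_pos: [528.4, 209.1, 124.0]
tcp_rot: [[-0.351, 0.936, 0.003], [0.936, 0.351, 0.001], [-0.0, 0.003, -1.0]]
ft_force: [0.2, -0.4, 17.7]
opening: 37.9
```

Emit:
{"fn": "carry_out", "kwargs": {"series": [{"fingers": 1,"dx": 0,"dy": 0,"dz": 0,"ax": 0,"ay": 0,"az": 0},{"fingers": 1,"dx": 0,"dy": 0,"dz": 0,"ax": 0,"ay": 0,"az": 0},{"fingers": 1,"dx": 0,"dy": 0,"dz": 0,"ax": 0,"ay": 0,"az": 0},{"fingers": 1,"dx": 0,"dy": 0,"dz": 0,"ax": 0,"ay": 0,"az": 0},{"fingers": 1,"dx": 0,"dy": 0,"dz": 0,"ax": 0,"ay": 0,"az": 0}]}}

```text
time_s: 10.9
ee_pos: [528.6, 209.1, 125.0]
tcp_rot: [[-0.352, 0.936, 0.003], [0.936, 0.352, 0.001], [-0.0, 0.003, -1.0]]
ft_force: [-4.3, -1.6, 20.7]
opening: 24.4
```

```bash
python3 look.py w8;  python3 st.py; python3 -c "
import cv2
p=cv2.imread('pics/w8.png'); cv2.imwrite('pics/w8z.png',cv2.resize(p[130:380,210:430],None,fx=2.4,fy=2.4,interpolation=cv2.INTER_CUBIC))"
```

```text
t 10.95 pos [528.57 209.13 124.97] yawY 20.58 tilt [0.18 0.06] F [-4.1 -1.1 20.1] M [-0.3   0.69  0.01] open 24.59
```

View pics/w8z.png

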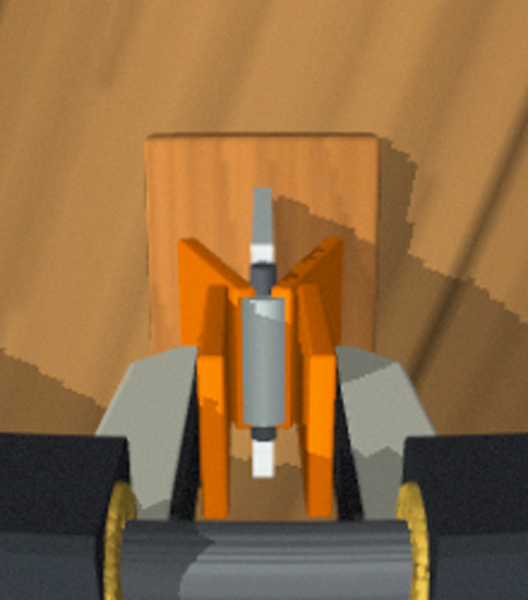

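Emit:
{"fn": "carry_out", "kwargs": {"series": [{"fingers": 1,"dx": 0,"dy": 0,"dz": -4,"ax": 0,"ay": 0,"az": 0},{"fingers": 1,"dx": 0,"dy": 0,"dz": -15,"ax": 0,"ay": 0,"az": 0},{"fingers": 1,"dx": 0,"dy": 0,"dz": -40,"ax": 0,"ay": 0,"az": 0},{"fingers": 1,"dx": 0,"dy": 0,"dz": -80,"ax": 0,"ay": 0,"az": 0},{"fingers": 1,"dx": 0,"dy": 0,"dz": -105,"ax": 0,"ay": 0,"az": 0}]}}

```text
time_s: 11.58
ee_pos: [527.8, 208.9, 229.7]
tcp_rot: [[-0.352, 0.936, 0.001], [0.936, 0.352, 0.001], [-0.0, 0.002, -1.0]]
ft_force: [0.3, -1.2, -1.2]
opening: 24.4
```

Emit:
{"fn": "carry_out", "kwargs": {"series": [{"fingers": 1,"dx": 0,"dy": 0,"dz": 0,"ax": 0,"ay": 0,"az": 0},{"fingers": 1,"dx": 0,"dy": 0,"dz": 0,"ax": 0,"ay": 0,"az": 0}]}}

```text
time_s: 11.82
ee_pos: [527.4, 208.7, 226.2]
tcp_rot: [[-0.351, 0.936, -0.001], [0.936, 0.351, -0.0], [0.0, -0.001, -1.0]]
ft_force: [0.9, -0.0, -2.0]
opening: 24.2
```

```bash
python3 look.py w9;  python3 st.py 537.7,-50,228; python3 -c "
import cv2
p=cv2.imread('pics/w9.png'); cv2.imwrite('pics/w9z.png',cv2.resize(p[130:380,210:430],None,fx=2.4,fy=2.4,interpolation=cv2.INTER_CUBIC))"
```

```text
t 11.88 pos [527.28 208.67 225.89] yawY 20.58 tilt [-0.1  -0.03] F [-0.5  0.9 -1.4] M [-0.04 -0.09  0.02] open 24.51
shift [537.7, -50.0, 228.0] [-245.8  -81.2   -2. ]
```

View pics/w9z.png

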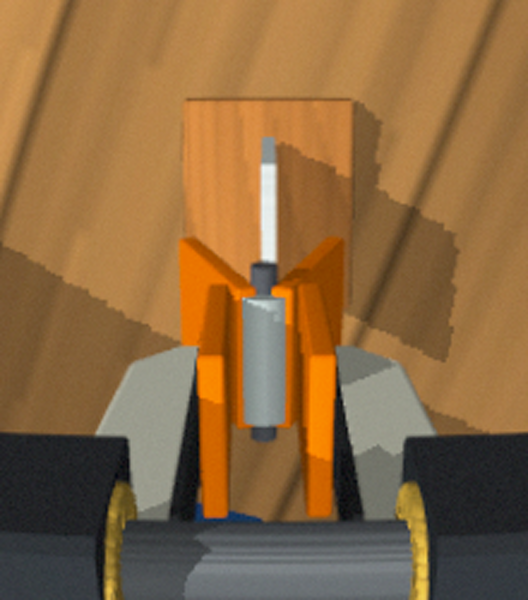

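Emit:
{"fn": "carry_out", "kwargs": {"series": [{"fingers": 1,"dx": -45,"dy": -15,"dz": -2,"ax": 0,"ay": 0,"az": 0.6},{"fingers": 1,"dx": -95,"dy": -31,"dz": -2,"ax": 0,"ay": 0,"az": 1.2},{"fingers": 1,"dx": -145,"dy": -47,"dz": -2,"ax": 0,"ay": 0,"az": 1.9},{"fingers": 1,"dx": -190,"dy": -61,"dz": -2,"ax": 0,"ay": 0,"az": 2.5},{"fingers": 1,"dx": -212,"dy": -68.4,"dz": -2,"ax": 0,"ay": 0,"az": 2.73}]}}

```text
time_s: 12.5
ee_pos: [537.7, -15.8, 228.0]
tcp_rot: [[-0.07, 0.998, -0.002], [0.998, 0.07, -0.0], [0.0, -0.002, -1.0]]
ft_force: [0.3, -0.1, -1.2]
opening: 24.4
```

Emit:
{"fn": "carry_out", "kwargs": {"series": [{"fingers": 1,"dx": 0,"dy": 0,"dz": 0,"ax": 0,"ay": 0,"az": 0},{"fingers": 1,"dx": 0,"dy": 0,"dz": 0,"ax": 0,"ay": 0,"az": 0},{"fingers": 1,"dx": 0,"dy": 0,"dz": 0,"ax": 0,"ay": 0,"az": 0}]}}

```text
time_s: 12.88
ee_pos: [538.1, -12.8, 229.0]
tcp_rot: [[-0.075, 0.997, -0.0], [0.997, 0.075, 0.0], [0.0, -0.0, -1.0]]
ft_force: [0.3, -0.1, -1.1]
opening: 24.3
```

```bash
python3 look.py w10;  python3 st.py 537.7,-14,215; python3 -c "
import cv2
p=cv2.imread('pics/w10.png'); cv2.imwrite('pics/w10z.png',cv2.resize(p[130:380,210:430],None,fx=2.4,fy=2.4,interpolation=cv2.INTER_CUBIC))"; python3 cd.py w10
```

```text
t 12.93 pos [538.11 -12.81 229.15] yawY 4.28 tilt [-0.02  0.01] F [ 0.3 -0.1 -1.4] M [-0.09 -0.12  0.01] open 24.32
shift [537.7, -14.0, 215.0] [-1.2 -0.5 14.1]
card top 628 117.32165587398491 ((535.7942504882812, 6.683218002319336), (7.901297092437744, 38.44758605957031), 4.186738014221191)
base 2786 21.365760564359945 ((537.261474609375, -11.697624206542969), (50.592872619628906, 74.51334381103516), 3.8240106105804443) [ 4.48859807e-04 -4.48082396e-03  2.13878438e+01]
dock 6541 15.38936340142398 ((537.5833129882812, -14.890243530273438), (99.99221801757812, 130.52125549316406), 4.256889343261719)
```

View pics/w10z.png

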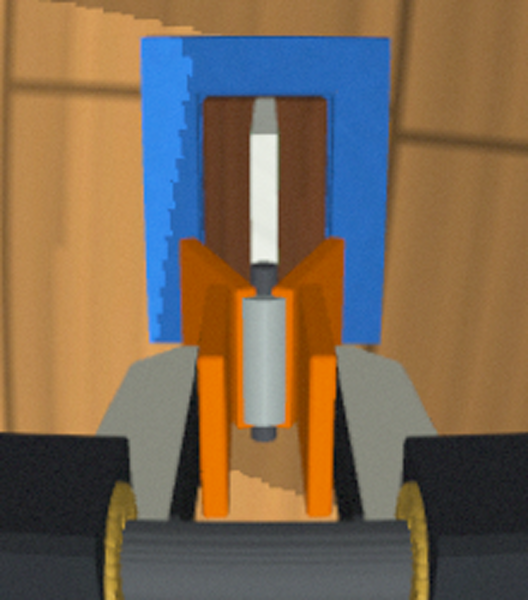

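```bash
cat > rel.py <<'E'
from h import *
import sys
f=np.load(sys.argv[1]+".npz"); c=(f["K"],f["R"],f["t"]); P=cloud("wrist",f["d"],c); A=(P-f["pos"])@f["rot"]; b=f["p"].astype(int)
o=(b[...,2]>b[...,0]+110)&(abs(A[...,1])<30)&(abs(A[...,0])<30)&(A[...,2]>-10)&(A[...,2]<95); O=A[o]
for z0 in range(-5,95,10):
    k=O[(O[:,2]>=z0)&(O[:,2]<z0+10)]
    if len(k)>20: print("orange z",z0,len(k),"x",np.percentile(k[:,0],[1,99]).round(1),"y",np.percentile(k[:,1],[1,99]).round(1),"mid",np.percentile(k[:,1],[1,99]).mean().round(2))
# barrel: grey
s=b.max(-1)-b.min(-1); g=(s<40)&(abs(A[...,1])<9)&(abs(A[...,0])<28)&(A[...,2]>28)&(A[...,2]<50); G=A[g]; print("barrel",len(G),G.min(0).round(1) if len(G) else '',G.max(0).round(1) if len(G) else '')
zc=P[...,2]; m=(zc>111)&(zc<124)&(abs(A[...,1])<12)&(A[...,0]>14)&(A[...,0]<48)&(s<45); C=A[m]
if len(C)>20:
    print("card top: z",np.median(C[:,2]),"x max",np.percentile(C[:,0],99.5), "y range",np.percentile(C[:,1],[1,99]))
    q=[];w=[]
    for x in np.arange(16,44,2):
        k=C[(C[:,0]>=x)&(C[:,0]<x+2)]
        if len(k)>5: q.append(x+1); w.append((k[:,1].min()+k[:,1].max())/2)
    print("mid line y",np.round(w,2),np.polyfit(q,w,1))
E
python3 rel.py w10
```

```text
orange z -5 1606 x [-17.1  16.5] y [-12.2  12. ] mid -0.09
orange z 5 313 x [-11.4  16.6] y [-12.3  12. ] mid -0.17
orange z 15 248 x [-11.3  16.6] y [-12.5  12. ] mid -0.25
orange z 25 241 x [-11.5  16.6] y [-12.8  11.8] mid -0.51
orange z 35 820 x [-17.2  16.6] y [-12.3  10.8] mid -0.73
orange z 45 117 x [12.8 16.5] y [-12.7  10.8] mid -0.98
orange z 55 277 x [-3.4 16.5] y [-17.2  15. ] mid -1.12
orange z 65 375 x [-10.1  16.3] y [-21.3  18.3] mid -1.52
orange z 75 164 x [-12.5  16.5] y [-22.2  19.7] mid -1.24
barrel 1110 [-22.4  -5.1  34.7] [20.7  3.9 45.2]
card top: z 111.86965628275746 x max 38.79867932295641 y range [-4.7287113   3.03179544]
mid line y [-0.85 -0.84 -0.85 -0.84 -0.84 -0.84 -1.19 -1.19 -1.18 -1.18 -1.17 -1.19] [-0.02121754 -0.41940379]
```

Emit:
{"fn": "carry_out", "kwargs": {"series": [{"fingers": 1,"dx": -0.9,"dy": 0.2,"dz": 15,"ax": 0,"ay": 0,"az": 0},{"fingers": 1,"dx": -0.9,"dy": 0.2,"dz": 25,"ax": 0,"ay": 0,"az": 0},{"fingers": 1,"dx": -0.9,"dy": 0.2,"dz": 33,"ax": 0,"ay": 0,"az": 0},{"fingers": 1,"dx": -0.9,"dy": 0.2,"dz": 38,"ax": 0,"ay": 0,"az": 0},{"fingers": 1,"dx": -0.9,"dy": 0.2,"dz": 38,"ax": 0,"ay": 0,"az": 0}]}}

```text
time_s: 13.55
ee_pos: [538.3, -14.6, 191.0]
tcp_rot: [[-0.073, 0.997, -0.0], [0.997, 0.073, 0.0], [0.0, -0.0, -1.0]]
ft_force: [-0.6, -0.3, -0.6]
opening: 24.2
```

```bash
python3 look.py w11;  python3 st.py; python3 rel.py w11; python3 -c "
import cv2
p=cv2.imread('pics/w11.png'); cv2.imwrite('pics/w11z.png',cv2.resize(p[130:380,210:430],None,fx=2.4,fy=2.4,interpolation=cv2.INTER_CUBIC))"
```

```text
t 13.6 pos [538.46 -14.61 191.45] yawY 4.2 tilt [0.01 0.  ] F [ 1.4 -0.2 -0.8] M [-0.03 -0.04 -0.04] open 24.22
orange z -5 1599 x [-17.3  16.4] y [-12.2  11.9] mid -0.13
orange z 5 324 x [-11.2  16.7] y [-12.4  11.9] mid -0.21
orange z 15 241 x [-11.8  16.6] y [-12.5  11.9] mid -0.29
orange z 25 240 x [-12.   16.7] y [-12.7  11.8] mid -0.47
orange z 35 819 x [-17.   16.6] y [-12.3  10.7] mid -0.78
orange z 45 125 x [12.9 16.5] y [-12.8  10.7] mid -1.02
orange z 55 267 x [-2.3 16.6] y [-17.2  14.9] mid -1.11
orange z 65 376 x [-10.5  16.3] y [-21.2  18.2] mid -1.52
orange z 75 175 x [-12.4  16.6] y [-22.1  19.6] mid -1.22
barrel 1117 [-21.9  -5.1  34.7] [20.7  3.9 44.7]
card top: z 73.81626499776014 x max 41.05612543468201 y range [-4.69117093  3.17990672]
mid line y [-0.75 -0.75 -0.76 -0.76 -0.76 -0.75 -0.75 -0.76 -0.75 -0.74 -0.75 -0.73
 -0.76] [ 3.46432694e-04 -7.62243872e-01]
```

View pics/w11z.png

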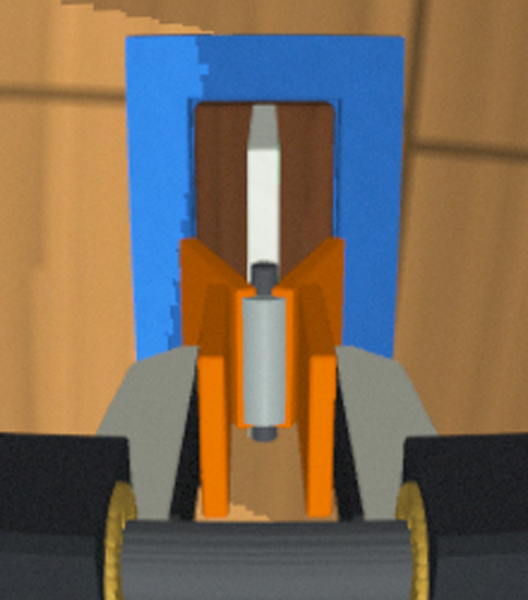

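Emit:
{"fn": "carry_out", "kwargs": {"series": [{"fingers": 1,"dx": 1.2,"dy": 0.3,"dz": 4,"ax": 0,"ay": 0,"az": 0},{"fingers": 1,"dx": 1.2,"dy": 0.3,"dz": 10,"ax": 0,"ay": 0,"az": 0},{"fingers": 1,"dx": 1.2,"dy": 0.3,"dz": 15,"ax": 0,"ay": 0,"az": 0},{"fingers": 1,"dx": 1.2,"dy": 0.3,"dz": 17,"ax": 0,"ay": 0,"az": 0},{"fingers": 1,"dx": 1.2,"dy": 0.3,"dz": 17,"ax": 0,"ay": 0,"az": 0}]}}

```text
time_s: 14.22
ee_pos: [538.6, -13.4, 174.2]
tcp_rot: [[-0.073, 0.997, -0.0], [0.997, 0.073, 0.0], [0.0, -0.0, -1.0]]
ft_force: [0.6, 0.0, -1.0]
opening: 24.4
```

Emit:
{"fn": "carry_out", "kwargs": {"series": [{"fingers": 1,"dx": 0,"dy": 0,"dz": 0,"ax": 0,"ay": 0,"az": 0},{"fingers": 1,"dx": 0,"dy": 0,"dz": 0,"ax": 0,"ay": 0,"az": 0}]}}

```text
time_s: 14.48
ee_pos: [538.7, -13.4, 174.5]
tcp_rot: [[-0.073, 0.997, 0.0], [0.997, 0.073, 0.0], [-0.0, 0.0, -1.0]]
ft_force: [0.3, -0.0, -0.9]
opening: 24.1
```

```bash
python3 look.py w12;  python3 st.py; python3 rel.py w12; python3 -c "
import cv2
p=cv2.imread('pics/w12.png'); cv2.imwrite('pics/w12z.png',cv2.resize(p[130:380,210:430],None,fx=2.4,fy=2.4,interpolation=cv2.INTER_CUBIC))
from h import *
p,d=imaging.get_image('side'); u,v=proj('side',[538,-14,125])[0].astype(int); print(u,v); cv2.imwrite('pics/s12.png',cv2.resize(p[max(0,v-70):v+70,u-70:u+70],None,fx=4.2,fy=4.2,interpolation=cv2.INTER_CUBIC))
"
```

```text
t 14.53 pos [538.68 -13.41 174.52] yawY 4.2 tilt [ 0.02 -0.  ] F [-0.3  0.8 -0.9] M [-0.01 -0.13  0.04] open 24.01
orange z -5 1584 x [-16.9  16.4] y [-12.2  12. ] mid -0.09
orange z 5 320 x [-11.6  16.7] y [-12.3  12. ] mid -0.15
orange z 15 246 x [-10.7  16.7] y [-12.6  12. ] mid -0.3
orange z 25 244 x [-11.8  16.6] y [-12.7  11.8] mid -0.43
orange z 35 812 x [-16.9  16.6] y [-12.3  10.8] mid -0.74
orange z 45 127 x [12.6 16.4] y [-12.7  11.3] mid -0.71
orange z 55 261 x [-2.6 16.6] y [-17.2  14.9] mid -1.13
orange z 65 368 x [-9.5 16.3] y [-20.8  18.2] mid -1.3
orange z 75 184 x [-12.   16.7] y [-22.1  19.7] mid -1.18
barrel 1114 [-21.8  -5.1  35. ] [20.7  3.9 44.9]
card top: z 57.29952868418842 x max 39.74302829754737 y range [-5.39814208  2.38024896]
mid line y [-1.27 -1.26 -1.27 -1.27 -1.26 -1.25 -1.25 -1.54 -1.53 -1.53 -1.53 -1.78] [-0.02099716 -0.8070959 ]
312 241
```

View pics/w12z.png

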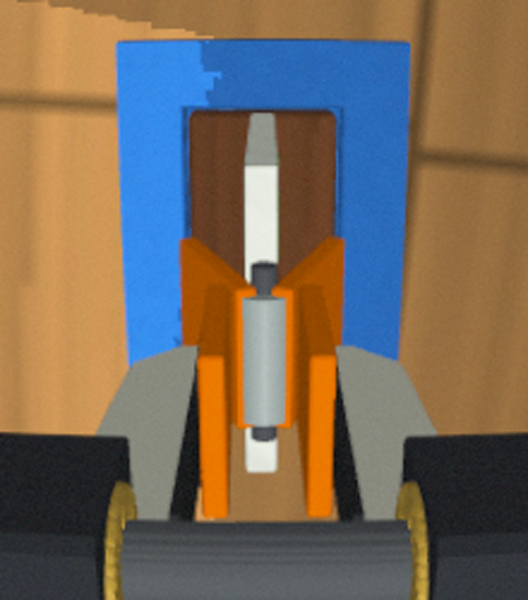

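View pics/s12.png

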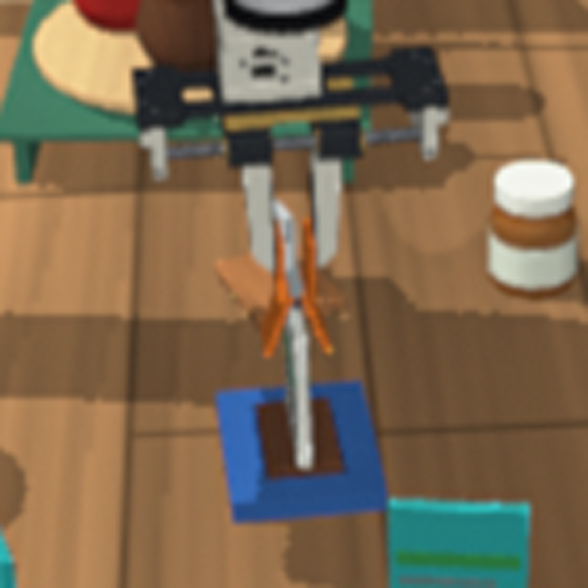

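Emit:
{"fn": "carry_out", "kwargs": {"series": [{"fingers": 1,"dx": 0,"dy": -0.2,"dz": 0.5,"ax": 0,"ay": 0,"az": 0},{"fingers": 1,"dx": 0,"dy": -0.2,"dz": 1,"ax": 0,"ay": 0,"az": 0},{"fingers": 1,"dx": 0,"dy": -0.2,"dz": 1,"ax": 0,"ay": 0,"az": 0},{"fingers": 1,"dx": 0,"dy": -0.2,"dz": 1,"ax": 0,"ay": 0,"az": 0},{"fingers": 1,"dx": 0,"dy": -0.2,"dz": 1,"ax": 0,"ay": 0,"az": 0}]}}

```text
time_s: 15.2
ee_pos: [538.4, -13.4, 173.4]
tcp_rot: [[-0.073, 0.997, -0.0], [0.997, 0.073, 0.0], [0.0, -0.0, -1.0]]
ft_force: [-0.4, 0.7, -1.7]
opening: 24.4
```

```bash
python3 look.py w13;  python3 st.py; python3 rel.py w13; python3 cd.py w13; python3 - <<'E'
from h import *
p,d=imaging.get_image("top"); P=cloud("top",d); Q=P[225:275,282:342].reshape(-1,3); cv2.imwrite("pics/top13.png",p)
for n,uv in [("mug",(452,199)),("jar",(226,180))]: print(n,P[uv[1],uv[0]])
E
```

```text
t 15.25 pos [538.43 -13.38 173.37] yawY 4.2 tilt [ 0. -0.] F [ 0.8 -0.1 -0.7] M [-0.02 -0.09  0.03] open 24.34
orange z -5 1590 x [-17.3  16.5] y [-12.2  12. ] mid -0.1
orange z 5 318 x [-11.2  16.7] y [-12.4  12. ] mid -0.21
orange z 15 241 x [-11.6  16.6] y [-12.5  11.9] mid -0.31
orange z 25 246 x [-11.5  16.7] y [-12.7  11.8] mid -0.42
orange z 35 811 x [-17.2  16.5] y [-12.3  10.6] mid -0.85
orange z 45 123 x [12.7 16.4] y [-12.7  11.2] mid -0.75
orange z 55 272 x [-5.6 16.5] y [-17.2  15. ] mid -1.12
orange z 65 371 x [-9.9 16.4] y [-21.   18.2] mid -1.39
orange z 75 180 x [-12.4  16.6] y [-22.1  19.7] mid -1.21
barrel 1114 [-22.1  -5.1  34.7] [20.6  3.9 44.7]
card top: z 56.22175523263306 x max 39.65204667548284 y range [-4.90014342  2.95067081]
mid line y [-0.98 -0.98 -0.97 -0.97 -0.97 -0.96 -0.98 -0.95 -0.96 -0.96 -0.96 -0.98] [ 6.47766575e-04 -9.84819880e-01]
card top 1063 117.14043863044971 ((534.3410034179688, -13.238651275634766), (78.94356536865234, 30.146839141845703), 80.98739624023438)
base 2798 21.240456353300207 ((534.3732299804688, -1.6290645599365234), (55.06605529785156, 58.09918975830078), 0.3758857548236847) [ 6.08062218e-04 -6.25935579e-03  2.13077051e+01]
dock 8648 15.290792757219734 ((536.9962768554688, -7.841522216796875), (100.38817596435547, 116.11286163330078), 4.2019453048706055)
mug [ 677.37182932 -392.52812106    8.04820957]
jar [705.26008339 199.27344261  85.41118427]
```

View pics/top13.png

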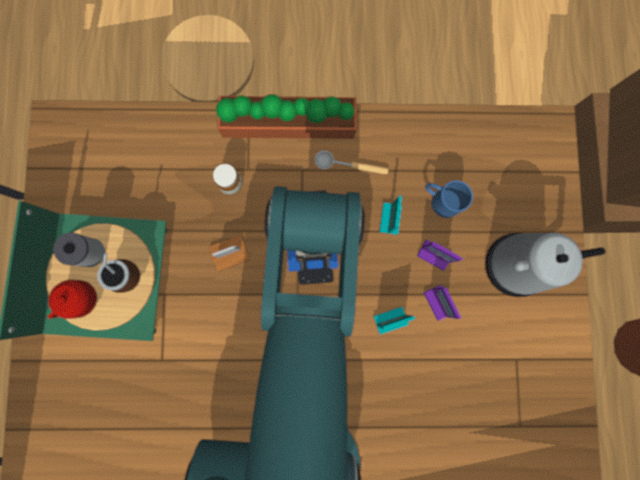

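Card mid −0.97 mm against jaw mid ≈ −1.0 mm in the tool frame: the clip is centred, untouched by the card, and held fully open. The surroundings have not moved. Handing in.

```bash
python3 - <<'E'
from cell import r
print(r.hand_in())
E
```

```text
the job is handed in; nothing more can be done
None
```

The card stand is in the blue plate's pocket and released. The orange clip is held fully open astride the middle of the card's top edge. I handed in at about 15.3 s of the 64 s; no verdict was reported.

**Card stand:** After release, its base top stood 5.9 mm above the plate (6 mm expected when fully home). It was level and turned about 4.2–4.4°, against about 4.2° for the plate.

**Clip:** I took it off the rail by its tails; the finger opening of 24.3 mm means it is squeezed to its 25 mm stop.
- **Depth:** The hinge is about 13 mm above the card's top edge, so the jaws reach about 27 mm down each side.
- **Clearance:** The card is centred between the jaws to about 0.2 mm, leaving roughly 3 mm each side at the tightest point. The wrist force showed no contact.

**Surroundings:** The mug and jar measured the same as at the start. The other tea things and the look-alike cards look unmoved in the last top view.

**Checks that disagreed:**
- The clip appears tilted about 1° in the fingers. I left it, since the clearance covers it.
- Camera and arm readings of the card's position differed by up to about 2 mm along the card's width. The clip's centring along that edge is therefore good to about 1–2 mm.
- In the last wrist image, my overall fits of the card top, base and plate were spoiled by the clip and gripper in view, so I went by the earlier clean view and the local card-to-jaw fit.

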